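# Load two slide cassettes into a spring-fed scanner magazine

### The arm

A 6-joint arm with a two-finger parallel gripper is mounted at the origin on a cart in front of the work surface, level with it; the furniture and walls round the work are solid. World frame = base frame: x ahead of the robot, y to its left, z up, the work surface at z = 0. Lengths are in mm, angles in rad, forces in N, time in s.
With the tool pointing down it reaches from about 400 to 925 mm from the base axis. Payload 12.5 kg.
Tool frame: the origin (TCP) lies between the finger pads; the fingertips stand 19 mm ahead of it and the grasp point (between the pads) is the TCP (env.nose_length is the distance from the TCP to the fingertips, in mm); z points along the fingers, y is the line along which they close (so a half turn about z gives the same grasp; the last joint's range is limited). The gripper opens to 95 mm and grips with 3 to 60 N. Pads are 20 mm wide; open, the fingers measure 119 mm over their backs; the gripper's body (75 mm by 180 mm) begins 59 mm behind the grasp point.
Start: joints at [1.174, 0.491, 1.559, -0, 1.092, -0.106], TCP at [179.181, 598.781, 233.661] pointing down, gripper open.
Joint ranges: [-3.1, 3.1], [-0.84, 2.19], [0.05, 2.79], [-1.13, 4.28], [0.06, 2.93], [-2.69, 2.69]. Speed limits (rad/s): [2.22, 2.22, 2.79, 3.14, 3.14, 3.14].

### API

Orientations are given as [roll, pitch, yaw] about the fixed x, y, z axes, in that order (R = Rz(yaw) Ry(pitch) Rx(roll)).
In Python, from cell import env gives the robot as it stands. The module is installed in compiled form; this text tells all that it offers.
- The arm moves only by the tool drive_tool, never from a script. Its argument "rows" is a list that holds one entry, the list of rows, each a list of 7 numbers: the shift along the tool's x, y, z scaled (see below), then the turn, a rotation vector about the tool's x, y, z scaled (see below), then the opening, from 0 (shut) to 1 (fully open). In form: [[[tx, ty, tz, ax, ay, az, jaw], ...]]. A call has 1 to 5 rows; each row shifts and turns the commanded pose from where the row before left it, along the tool's axes as they then stand; what a row does not reach is not made up. The controller multiplies each number of a shift by 250 mm and each number of a turn by 180 degrees. A row lasts 1/8 s, in which the tool goes at most 62.5 mm and 10.7 degrees, less where a joint would pass 70% of its speed; a pose out of reach is approached as far as the arm can. A call with a number of a shift or a turn outside -1 to 1 is refused whole. A call with a gripper value outside its range is refused whole. The fingers move at their own pace and stop on an object; the grip force is fixed at half the most. Time passes only in rows, so rows that do not move let the fingers close. It gives the time, the measured TCP pose, the force, the opening and the grip force at its end, in the units of the state.
- env.state(): the state, without advancing time (a new reading comes with each control period).
- env.read_camera(name): name is "scene" or "top"; returns a dict with "color" (480x640x3 uint8, blue, green, red), "camera_matrix" (3x3 intrinsics, pixels), "pose" (4x4, takes a point from camera to world coordinates). Camera axes: x right, y up, looking along -z (the intrinsics and any distortion apply to the point x, -y, -z); pixel columns grow to the right and rows downward; lengths in mm; the calibration is good to about 2 mm. A picture is of the moment at which its call begins. There is no depth.
- env.job_done(): hands the job in; it is judged then, once.
Trained networks look in a picture, given as the dict that the camera call returned (one of the last four; its "shot" number tells which), for a name from the list of things; names that differ only in an ending like _2 or _b are one class to them, and where a whole thing is asked for, a point or a joint stands for the part that bears it (a point fixed in the world has none). Each returns a list of dicts, best first, with "score" (0 to 1); they miss things now and then, are a little off and sometimes report something else, mostly with a low value. They report only what shows in the picture. A call takes as long as a camera call. They do not tell look-alikes from the thing itself.
- env.search_frame(name, picture): "at" ([x, y, z] in mm, in the coordinates of the camera as it stood for that picture, good to about 4 mm: the middle of the surface that is visible of it).
- env.place_of(name, picture): "at" ([x, y, z] in mm, in the coordinates of the camera as it stood for that picture, good to about 4 mm: a listed point, or the origin of a listed thing).
The state is a dict: "t": time; "joints": joint angles; "qvel": joint speeds; "tau": joint torques, N m; "eef_pos": TCP position; "tcp_rot": TCP orientation; "ft_force": force on the tool from outside, world axes, zero at the start; "moment": the same for the moment, N m; "opening": opening from 0.0 (shut) to 1.0 (fully open); "grip_force": force on a finger pad.
Only numpy, scipy, OpenCV 4.12 (cv2) and the standard library are available. Lean on these libraries where they do the work, as an engineer would, in place of code of your own. Each camera call takes 0.05 s, during which the arm holds its last target. There are 200 camera calls.

### The job

Load the two slide cassettes, lids up, into the sloping spring-loaded magazine, one at a time: first the blue one, pressed down past the two catches until they snap shut over it and it stays there by itself when let go, then the yellow one on top of it in the same way, because the slide scanner draws from the top and is to take the yellow one first. Leave both held under the closed catches, and do not knock the pin bowl, the blue-capped jar, the small dish or the forceps about.

Things in the scene. Friction and masses are not known exactly. Their poses are not given: they have to be found in the camera images.
- blue_cassette: slide cassette, a flat closed plastic case 96 mm long (its x), 62 mm wide (its y) and 16 mm thick (its z), about 70 g, white below with a flat blue lid; two specimen windows near the ends and a ribbed press pad in the middle of the lid. Origin: centre of the underside, z up through the lid. The same turned half round about z. It starts lying flat on the bench, lid up
- yellow_cassette: slide cassette, a flat closed plastic case 96 mm long (its x), 62 mm wide (its y) and 16 mm thick (its z), about 70 g, white below with a flat yellow lid; two specimen windows near the ends and a ribbed press pad in the middle of the lid. Origin: centre of the underside, z up through the lid. The same turned half round about z. It starts lying flat on the bench, lid up
- blue_cassette_lid (a point): centre of the blue cassette's lid face, 16 mm above its underside; axes as the cassette's
- yellow_cassette_lid (a point): centre of the yellow cassette's lid face, 16 mm above its underside; axes as the cassette's
- mag_seat (a point): centre of the magazine's mouth, in the plane of the undersides of its two catches, 116 mm above the bench. z: out along the loading axis, which leans 30 degrees from vertical to the stand's front (cassettes go in along -z); x: up the slope, the way a cassette's length lies; y: level, across. Held right, the top cassette's lid face is at z = 0, up against the catches, the one below 16 mm deeper
- magazine: the sloping magazine, same frame as mag_seat; room for three cassettes. Channel 99 x 65 mm (1.5 mm play each side) between four aluminium corner angles up to z = 14 mm; black lead-ins flare 5 mm wider up to z = 25 mm. Each long side is open for x within 31 mm down to z = -58 mm, so fingers fit beside a cassette. One laid in loosely rests on the catches' sloping tops, underside near z = 7 mm
- stand: grey stand that carries the magazine, fixed to the bench; foot plate 170 x 116 mm. Origin: centre of its underside, z up, -x its front; the mouth's centre (mag_seat) is 26 mm towards its front from the origin and 116 mm up. The magazine's highest corners are 170 mm up. Tall cartons stand from 0.12 m behind it, glassware to its right: swing in high and close
- follower (a joint): spring-loaded grey plate, 94 x 60 mm, that carries the stack; m of travel down the loading axis, 0 when empty (its top then 1.5 mm under the catch plane), 0.0505 at most; about 5 N at 0 and 60 N/m more; about 0.0145 with one cassette held, 0.0305 with two
- upper_catch (a joint): black spring catch, 26 mm wide, at the magazine's upper end; rad, 0 closed (nose 4 mm over a centred cassette's end), about 0.15 pushed out to let one by; springs back by itself. Nose sloped on top, flat below: a cassette pressed along -z at its middle wedges both open. Takes 4 to 10 N in all; press till the lid is 3 to 5 mm below the catch plane and they snap over it
- lower_catch (a joint): the same catch at the magazine's lower end; 0 closed, positive pushed outward
- pin_bowl: glass bowl of black insect pins, 107 mm across, 66 mm high; origin: centre of the underside. To be left alone
- blue_lid_jar: clear specimen jar with a blue screw cap, 64 mm across, 136 mm high; origin: centre of the underside. To be left alone
- small_dish: small clear dish with insects, 64 mm across, 13 mm high; origin: centre of the underside. To be left alone
- forceps: steel forceps lying on the bench, 113 mm long (its y), 16 mm wide, 10 mm high; origin: centre of the underside. To be left alone
Not all that is in view belongs to the job. What is shaped like the blue_cassette but pink is not meant.

How it is judged:
By the outcome, as a careful person would: the job done as asked, in the order asked, and still so for the second after the job is handed in, with the robot touching nothing.
It also fails if it takes over 72 s, if anything falls off the work surface, if the arm or the gripper's body presses on something with over 40 N, if the wrist force passes 120 N, or if a joint passes its speed limit or range.

## Working session

There is one attempt and no reset: what is moved stays moved. The work goes in short steps, Python scripts to look and compute and a tool call to move; the robot and the scene stay as the last step left them, time stands still between calls to the robot, and variables do not carry over. Pictures are saved under pics/ and viewed, at most 10 in all, crops included, and the job is handed in when it is done.

Besides the shell and the picture viewer there is one more tool, called by a JSON object that holds its "fn" and its "kwargs". drive_tool: Moves the arm, as the interface text tells. Its arguments: {"type":"object","properties":{"rows":{"type":"array","items":{"type":"array","items":{"type":"array","items":{"type":"number","minimum":-1,"maximum":1}}}}},"required":["rows"]}

```bash
mkdir -p pics
cat > h.py <<'E'
import numpy as np, cv2
from scipy.spatial.transform import Rotation as R
from cell import env
def look(names,cam,save=None):
    p=env.read_camera(cam)
    if save: cv2.imwrite('pics/'+save,p['color'])
    T=np.array(p['pose']);K=np.array(p['camera_matrix'])
    for n in names:
        for f in ('place_of','search_frame'):
            for d in getattr(env,f)(n,p)[:3]:
                a=np.array(d['at']);w=T[:3,:3]@a+T[:3,3]
                q=K@np.array([a[0],-a[1],-a[2]])
                print(cam,f,n,round(d['score'],2),w.round(1),(q[:2]/q[2]).round(0))
    return p
E
python3 - <<'E'
from h import *
s=env.state();print(s)
a=look(['blue_cassette','yellow_cassette','mag_seat','stand'],'scene','s0.png')
b=look(['blue_cassette','yellow_cassette','mag_seat','stand','pin_bowl','blue_lid_jar','small_dish','forceps'],'top','t0.png')
for p in(a,b):print(np.array(p['pose']).round(3).tolist(),np.array(p['camera_matrix']).round(1).tolist(),p.keys())
E
```

```text
{'t': 0.0, 'joints': array([ 1.17442665e+00,  4.91570442e-01,  1.55947395e+00,  2.50432053e-05,
        1.09167429e+00, -1.05611086e-01]), 'qvel': array([ 0.00123026, -0.00026756, -0.0009208 , -0.00164381, -0.00106853,
       -0.00155993]), 'tau': array([-1.72780328e-03, -6.12644577e+01, -2.58184826e+01,  6.91753719e-02,
        4.81513655e-02, -1.19894776e-04]), 'eef_pos': array([179.06565195, 598.56204415, 233.04653306]), 'tcp_rot': array([-3.14047524e+00, -1.40786708e-04,  2.85082242e+00]), 'ft_force': array([-0.2773742 , -0.03730388, -0.61151692]), 'moment': array([ 0.05818577, -0.00746327,  0.00897634]), 'grip_force': 0.0, 'opening': 1.0016110227486341}
scene place_of blue_cassette 0.97 [547.8 152.3   3. ] [344. 268.]
scene place_of blue_cassette 0.79 [409.3 180.3   3.1] [289. 286.]
scene search_frame blue_cassette 0.97 [538.5 141.9  19.1] [344. 266.]
scene search_frame blue_cassette 0.77 [401.9 172.2  24.5] [289. 281.]
scene place_of yellow_cassette 0.79 [574.4 282.7   6.7] [315. 239.]
scene place_of mag_seat 0.82 [520.6 -32.3 119.8] [400. 265.]
scene place_of mag_seat 0.4 [373
[... 1381 characters left out ...]
ame small_dish 0.89 [398.1  22.2   8. ] [402. 313.]
top place_of forceps 0.57 [387.1 -79.3   3. ] [450. 318.]
top place_of forceps 0.16 [406.4 179.5  12.4] [326. 310.]
top search_frame forceps 0.7 [382.7 -77.5  11.5] [450. 320.]
[[0.745, 0.348, -0.57, -251.495], [-0.667, 0.401, -0.627, -648.835], [0.01, 0.847, 0.531, 800.745], [0.0, 0.0, 0.0, 1.0]] [[598.9, 0.0, 321.1], [0.0, 598.9, 234.8], [0.0, 0.0, 1.0]] dict_keys(['color', 'camera_matrix', 'pose', 'shot'])
[[-0.01, 0.994, -0.107, 415.52], [-1.0, -0.011, -0.006, 193.561], [-0.007, 0.107, 0.994, 1130.396], [0.0, 0.0, 0.0, 1.0]] [[536.3, 0.0, 315.3], [0.0, 536.3, 247.9], [0.0, 0.0, 1.0]] dict_keys(['color', 'camera_matrix', 'pose', 'shot'])
```

View pics/t0.png

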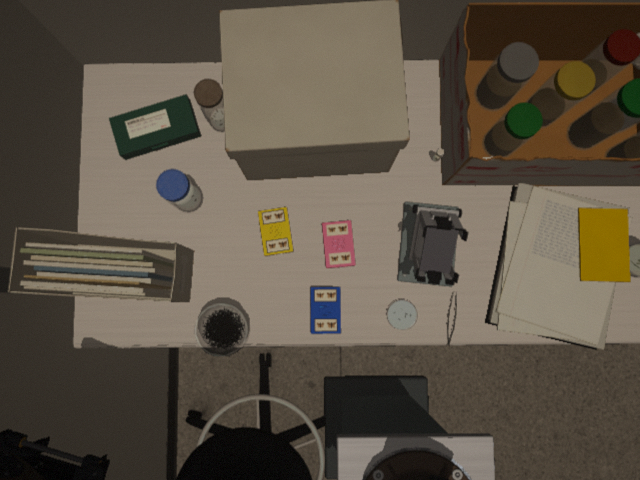

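View pics/s0.png

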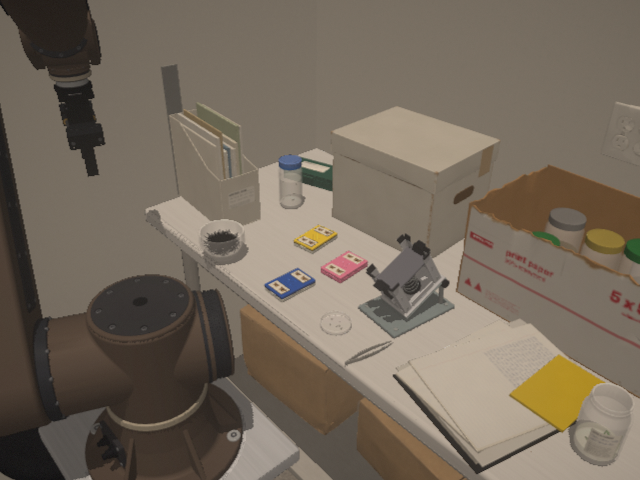

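Top view: blue at (325,310), pink look-alike at (338,243), yellow at (276,231); yellow sheet at (605,245) and the blue jar cap at (173,184) are distractors. The magazine at (432,245) slopes towards the robot. I choose the dark blue one and check in a close crop.

```bash
cat >> h.py <<'E'
def onplane(p,uv,z):
    T=np.array(p['pose']);K=np.array(p['camera_matrix'])
    uv=np.atleast_2d(uv).astype(float)
    d=np.c_[(uv[:,0]-K[0,2])/K[0,0],-(uv[:,1]-K[1,2])/K[1,1],-np.ones(len(uv))]@T[:3,:3].T
    s=(z-T[2,3])/d[:,2]
    return T[:3,3]+d*s[:,None]
HSV={'blue':((105,120,40),(130,255,255)),'yellow':((20,120,80),(34,255,255))}
def lid(p,col,near,z=16):
    hsv=cv2.cvtColor(p['color'],cv2.COLOR_BGR2HSV)
    m=cv2.inRange(hsv,*HSV[col])
    m=cv2.morphologyEx(m,cv2.MORPH_CLOSE,np.ones((7,7)))
    best=None
    for c in cv2.findContours(m,cv2.RETR_EXTERNAL,cv2.CHAIN_APPROX_NONE)[0]:
        if len(c)<30: continue
        w=onplane(p,cv2.convexHull(c)[:,0],z)[:,:2].astype(np.float32)
        r=cv2.minAreaRect(w)
        if np.hypot(*(np.array(r[0])-near))<40:
            b=cv2.boxPoints(r);e=[b[1]-b[0],b[2]-b[1]];l=max(e,key=np.linalg.norm)
            print(col,np.round(r[0],1),np.round(r[1],1),'yaw',round(float(np.degrees(np.arctan2(l[1],l[0])))%180,1))
def proj(p,w):
    T=np.array(p['pose']);K=np.array(p['camera_matrix'])
    c=(np.atleast_2d(w)-T[:3,3])@T[:3,:3]
    q=np.c_[c[:,0],-c[:,1],-c[:,2]]@K.T
    return q[:,:2]/q[:,2:]
E
python3 - <<'E'
from h import *
ps=[]
for c in('top','scene'):
    p=env.read_camera(c);ps.append(p);print(c)
    lid(p,'blue',(405,178));lid(p,'yellow',(574,282))
def crop(p,u0,v0,u1,v1,k):return cv2.resize(p['color'][v0:v1,u0:u1],(400,400*(v1-v0)//(u1-u0)),interpolation=cv2.INTER_CUBIC)
A=crop(ps[0],390,195,480,290,0);B=crop(ps[0],255,200,375,340,0)
h=min(len(A),len(B))
cv2.imwrite('pics/c1.png',np.clip(np.hstack([A[:h],B[:h]]).astype(float)*1.6,0,255).astype('uint8'))
C=crop(ps[1],355,225,465,335,0)
cv2.imwrite('pics/c2.png',np.clip(cv2.resize(C,(600,600)).astype(float)*1.6,0,255).astype('uint8'))
E
```

```text
top
blue [408.  180.9] [58.  92.3] yaw 179.4
yellow [572.8 283.9] [96.6 62.3] yaw 8.2
scene
blue [406.7 178. ] [94.  60.2] yaw 0.8
yellow [572.3 280.3] [100.8  65.1] yaw 8.4
```

View pics/c1.png

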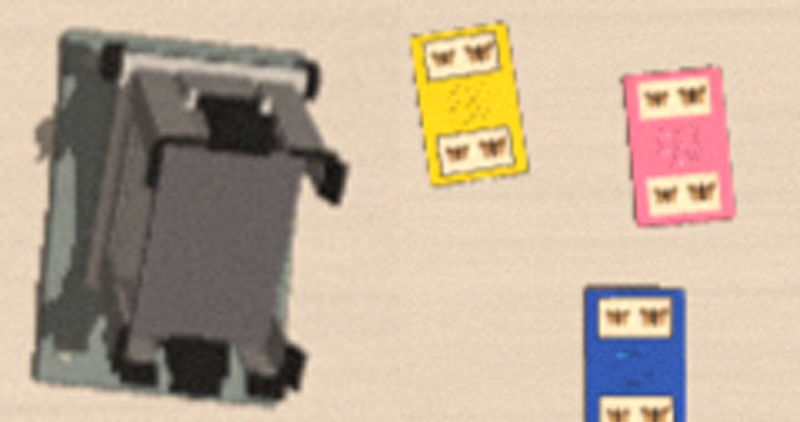

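View pics/c2.png

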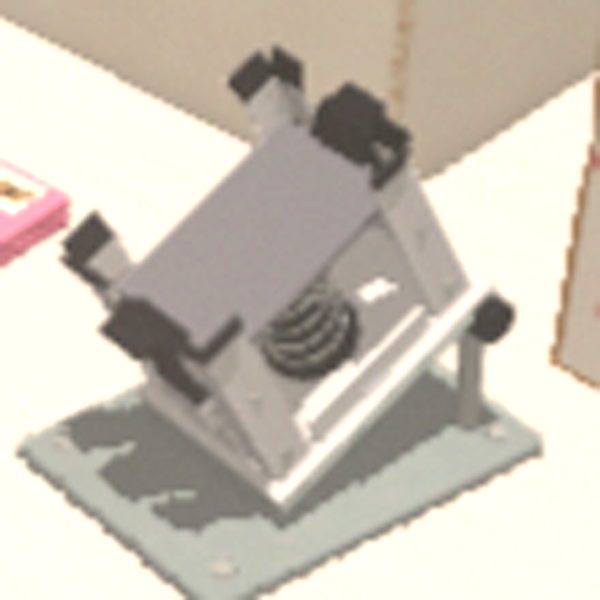

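Crop confirms the dark blue lid with two windows as blue_cassette, pink beside it is the look-alike. Now fit the stand's pose from foot-plate corners.

```bash
cat > fit.py <<'E'
from h import *
from scipy.optimize import least_squares
def magT(x,y,yaw):
    # mouth centre & rotation
    Rm=R.from_euler('z',yaw).as_matrix()@R.from_euler('y',-30,degrees=True).as_matrix()
    return np.array([x,y,0])+R.from_euler('z',yaw).apply([-26,0,116]),Rm
E
python3 - <<'E'
from fit import *
t=env.read_camera('top');s=env.read_camera('scene')
tp=lambda a,b:(390+a*90/400,195+b*90/400)
sp=lambda a,b:(355+a*110/600,225+b*110/600)
h=np.array([85,58])
obs=[(t,(1,1),tp(62,32)),(t,(-1,1),tp(35,380)),(t,(-1,-1),tp(278,405)),(s,(-1,1),sp(20,450)),(s,(1,-1),sp(541,440))]
def res(v,cams=(0,1)):
    x,y,yaw,z=v;o=[]
    for p,c,uv in obs:
        if (p is s)*1 not in cams: continue
        w=np.r_[R.from_euler('z',yaw).apply(np.r_[h*c,0])[:2]+[x,y],z]
        o+=list(proj(p,w)[0]-uv)
    return o+[(z-6)/2]
for cams in((0,1),(0,),(1,)):
    r=least_squares(res,[544,-39,0,6],args=(cams,));print(cams,r.x.round(3),np.degrees(r.x[2]).round(2),np.round(r.fun,2))
    if cams==(0,1):v=r.x
o,Rm=magT(*v[:3]);print('mouth',o.round(1))
out=[]
for p,(u0,v0,u1,v1) in((t,(390,195,480,290)),(s,(355,225,465,335))):
    k=4;im=p['color'].copy();im=np.clip(im*1.5,0,255).astype('uint8')
    im=cv2.resize(im[v0:v1,u0:u1],None,fx=k,fy=k,interpolation=cv2.INTER_CUBIC)
    def poly(w,col):
        q=(proj(p,w)-[u0,v0]+.5)*k
        cv2.polylines(im,[q.round().astype(int)],True,col,1)
    c=np.array([[1,1],[-1,1],[-1,-1],[1,-1]])
    F=lambda hx,hy,z:o+np.c_[c*[hx,hy],np.full(4,z)]@Rm.T
    poly(F(47,30,-1.5),(0,0,255));poly(F(54.5,37.5,25),(0,255,0));poly(F(49.5,32.5,14),(255,0,0))
    poly(np.c_[(R.from_euler('z',v[2]).apply(np.c_[c*h,np.zeros(4)])[:,:2]+v[:2]),np.full(4,v[3])],(255,0,255))
    out.append(cv2.resize(im,(390,420)))
cv2.imwrite('pics/ov.png',np.hstack(out))
E
```

```text
(0, 1) [ 5.44929e+02 -3.89280e+01 -1.01000e-01  5.92900e+00] -5.78 [ 0.01 -1.25  0.15  0.12  0.9  -0.48 -1.91 -0.1   0.03  0.6  -0.04]
(0,) [ 5.43731e+02 -3.83270e+01 -1.06000e-01  5.70000e+00] -6.07 [-0.06 -0.79 -0.33  0.54  0.39  0.22 -0.15]
(1,) [ 5.47674e+02 -3.93380e+01 -8.30000e-02  5.62300e+00] -4.74 [-0.76  0.12  0.77 -0.29 -0.19]
mouth [519.1 -36.3 116. ]
```

View pics/ov.png

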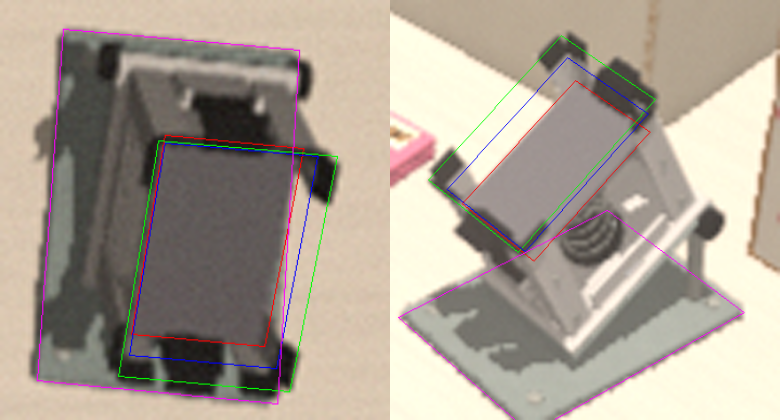

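Overlay shows plate, lead-ins and foot outline matching in both views (within ~2 mm). Now plan the first move.

```bash
cat >> fit.py <<'E'
M=magT(544.3,-38.3,np.radians(-5.5))
M=(np.array([518.5,-35,116]),M[1])
def down(yaw): return R.from_euler('xyz',[np.pi,0,np.radians(yaw)]).as_matrix()
MAGR=M[1]@np.diag([-1,1,-1.])   # tool x=-mag x, y=mag y, z=-mag z
def at(z,x=0,y=0): return M[0]+M[1]@[x,y,z]
def plan(wps,jaw):
    """wps: list of (pos,R,nrows); prints rows in tool units from the measured pose"""
    s=env.state();p=np.array(s['eef_pos']);Q=R.from_euler('xyz',s['tcp_rot'])
    print('now',p.round(1),np.degrees(s['tcp_rot']).round(1),s['opening'].round(3))
    rows=[]
    for tp,tR,n in wps:
        tR=R.from_matrix(tR);p0=p.copy()
        for i in range(n):
            goal=p0+(tp-p0)*(i+1)/n
            d=(Q.inv().apply(goal-p)/250).round(3)
            a=((Q.inv()*tR).as_rotvec(degrees=True)/(n-i)/180).round(3)
            p=p+Q.apply(d*250);Q=Q*R.from_rotvec(a*180,degrees=True)
            rows.append([*map(float,d),*map(float,a),jaw])
    for i in range(0,len(rows),5):print([rows[i:i+5]])
    print('end',p.round(1))
E
python3 - <<'E'
from fit import *
print(MAGR.round(2),R.from_matrix(MAGR).as_euler('xyz',degrees=True))
plan([(np.array([407,179.5,120]),down(180),10),(np.array([407,179.5,30]),down(180),4)],1.0)
E
```

```text
[[-0.86  0.1   0.5 ]
 [ 0.08  1.   -0.05]
 [-0.5   0.   -0.87]] [-180.    30.   174.5]Traceback (most recent call last):
  File "<stdin>", line 3, in <module>
  File "fit.py", line 15, in plan
    print('now',p.round(1),np.degrees(s['tcp_rot']).round(1),s['opening'].round(3))
                                                             ^^^^^^^^^^^^^^^^^^
AttributeError: 'float' object has no attribute 'round'
```

```bash
sed -i "s/s\['opening'\].round(3)/round(float(s['opening']),3),np.round(s['ft_force'],1),s['t']/" fit.py
python3 - <<'E'
from fit import *
plan([(np.array([407,179.5,120]),down(180),10),(np.array([407,179.5,30]),down(180),5)],1.0)
E
```

```text
now [179.2 598.8 233.7] [180.    0.  163.3] 0.999 [ 0.1 -0.3  0.5] 1.5
[[[-0.135, -0.135, 0.045, 0.0, 0.0, -0.009, 1.0], [-0.132, -0.138, 0.046, 0.0, 0.0, -0.009, 1.0], [-0.127, -0.142, 0.045, 0.0, 0.0, -0.009, 1.0], [-0.124, -0.145, 0.046, 0.0, 0.0, -0.009, 1.0], [-0.119, -0.149, 0.045, 0.0, 0.0, -0.009, 1.0]]]
[[[-0.115, -0.153, 0.046, 0.0, 0.0, -0.01, 1.0], [-0.111, -0.155, 0.045, 0.0, 0.0, -0.009, 1.0], [-0.105, -0.159, 0.046, 0.0, 0.0, -0.01, 1.0], [-0.101, -0.162, 0.045, 0.0, 0.0, -0.009, 1.0], [-0.096, -0.165, 0.046, 0.0, 0.0, -0.01, 1.0]]]
[[[-0.0, -0.0, 0.072, 0.0, 0.0, 0.0, 1.0], [-0.0, -0.0, 0.072, 0.0, 0.0, 0.0, 1.0], [-0.0, -0.0, 0.072, 0.0, 0.0, 0.0, 1.0], [-0.0, -0.0, 0.072, 0.0, 0.0, 0.0, 1.0], [-0.0, -0.0, 0.072, 0.0, 0.0, 0.0, 1.0]]]
end [407.  179.6  29.9]
```

{"fn": "drive_tool", "kwargs": {"rows": [[[-0.135,-0.135,0.045,0,0,-0.009,1],[-0.132,-0.138,0.046,0,0,-0.009,1],[-0.127,-0.142,0.045,0,0,-0.009,1],[-0.124,-0.145,0.046,0,0,-0.009,1],[-0.119,-0.149,0.045,0,0,-0.009,1]]]}}

```text
t: 2.12
eef_pos: [293.6, 388.0, 176.7]
tcp_rot: [3.141, 0.0, 2.993]
ft_force: [0.5, -0.4, -0.5]
opening: 1.002
grip_force: 0.0
```

{"fn": "drive_tool", "kwargs": {"rows": [[[-0.115,-0.153,0.046,0,0,-0.01,1],[-0.111,-0.155,0.045,0,0,-0.009,1],[-0.105,-0.159,0.046,0,0,-0.01,1],[-0.101,-0.162,0.045,0,0,-0.009,1],[-0.096,-0.165,0.046,0,0,-0.01,1]]]}}

```text
t: 2.75
eef_pos: [407.8, 178.3, 119.8]
tcp_rot: [3.141, 0.001, -3.139]
ft_force: [1.0, -0.3, 0.8]
opening: 1.001
grip_force: 0.0
```

Run:
```python
from fit import *
plan([(np.array([407,179.5,40]),down(180),5)],1.0)
for c in('top','scene'):
    p=env.read_camera(c);lid(p,'blue',(405,178))
```

```text
now [407.8 178.3 119.8] [ 180.     0.  -179.9] 1.001 [ 1.  -0.3  0.8] 2.75
[[[0.001, 0.001, 0.064, 0.0, 0.0, 0.0, 1.0], [0.0, 0.001, 0.064, 0.0, 0.0, 0.0, 1.0], [0.001, 0.001, 0.063, 0.0, 0.0, 0.0, 1.0], [0.001, 0.001, 0.064, 0.0, 0.0, 0.0, 1.0], [0.0, 0.001, 0.064, 0.0, 0.0, 0.001, 1.0]]]
end [407.1 179.5  40. ]
```

{"fn": "drive_tool", "kwargs": {"rows": [[[0,0,0.1,0,0,0,1],[0,0,0.1,0,0,0,1],[0,0,0.1,0,0,0,1],[0,0,0.07,0,0,0,1],[0,0,0.025,0,0,0,1]]]}}

```text
t: 3.48
eef_pos: [406.6, 180.0, 20.5]
tcp_rot: [-3.141, -0.001, -3.14]
ft_force: [0.8, 0.4, 0.2]
opening: 1.0
grip_force: 0.0
```

{"fn": "drive_tool", "kwargs": {"rows": [[[0,0,0,0,0,0,0.6],[0,0,0,0,0,0,0.4],[0,0,0,0,0,0,0.4],[0,0,0,0,0,0,0.4],[0,0,0,0,0,0,0.4]]]}}

```text
t: 4.1
eef_pos: [407.1, 179.7, 21.5]
tcp_rot: [3.141, 0.001, -3.14]
ft_force: [-0.6, -0.1, 6.6]
opening: 0.651
grip_force: 30.0
```

Run:
```python
from fit import *
plan([(np.array([407,179.5,180]),down(180),5),(at(110),MAGR,5),(at(62),MAGR,5)],.4)
```

```text
now [407.1 179.7  21.5] [ 180.     0.  -179.9] 0.651 [-0.6 -0.1  6.6] 4.1
[[[0.0, -0.0, -0.127, 0.0, 0.0, 0.0, 0.4], [0.0, -0.0, -0.127, 0.0, 0.0, 0.0, 0.4], [0.0, -0.0, -0.126, 0.0, 0.0, 0.0, 0.4], [0.0, -0.0, -0.127, 0.0, 0.0, 0.0, 0.4], [0.0, -0.0, -0.127, 0.0, 0.0, 0.0, 0.4]]]
[[[-0.045, -0.168, -0.025, 0.002, -0.033, 0.006, 0.4], [-0.051, -0.166, -0.019, 0.002, -0.033, 0.006, 0.4], [-0.055, -0.166, -0.012, 0.001, -0.033, 0.006, 0.4], [-0.06, -0.165, -0.006, 0.002, -0.034, 0.006, 0.4], [-0.063, -0.164, 0.001, 0.001, -0.033, 0.006, 0.4]]]
[[[0.0, 0.0, 0.038, 0.0, -0.0, 0.0, 0.4], [0.0, 0.0, 0.039, 0.0, -0.0, 0.0, 0.4], [0.0, 0.0, 0.038, 0.0, -0.0, 0.0, 0.4], [0.0, 0.0, 0.039, 0.0, -0.0, 0.0, 0.4], [0.0, 0.0, 0.038, 0.0, -0.0, 0.0, 0.4]]]
end [487.7 -32.1 169.7]
```

{"fn": "drive_tool", "kwargs": {"rows": [[[0,0,-0.127,0,0,0,0.4],[0,0,-0.127,0,0,0,0.4],[0,0,-0.126,0,0,0,0.4],[0,0,-0.127,0,0,0,0.4],[0,0,-0.127,0,0,0,0.4]]]}}

```text
t: 4.72
eef_pos: [406.7, 179.5, 180.7]
tcp_rot: [3.142, -0.0, -3.14]
ft_force: [0.0, -0.2, -0.9]
opening: 0.651
grip_force: 30.0
```

{"fn": "drive_tool", "kwargs": {"rows": [[[-0.045,-0.168,-0.025,0.002,-0.033,0.006,0.4],[-0.051,-0.166,-0.019,0.002,-0.033,0.006,0.4],[-0.055,-0.166,-0.012,0.001,-0.033,0.006,0.4],[-0.06,-0.165,-0.006,0.002,-0.034,0.006,0.4],[-0.063,-0.164,0.001,0.001,-0.033,0.006,0.4]]]}}

```text
t: 5.35
eef_pos: [459.9, -12.8, 208.5]
tcp_rot: [3.134, 0.484, 3.055]
ft_force: [-0.1, 0.8, -0.9]
opening: 0.648
grip_force: 30.0
```

{"fn": "drive_tool", "kwargs": {"rows": [[[0,0,0.038,0,0,0,0.4],[0,0,0.039,0,0,0,0.4],[0,0,0.038,0,0,0,0.4],[0,0,0.039,0,0,0,0.4],[0,0,0.038,0,0,0,0.4]]]}}

```text
t: 5.98
eef_pos: [482.5, -11.5, 164.7]
tcp_rot: [3.131, 0.48, 3.056]
ft_force: [0.6, -0.2, -0.4]
opening: 0.651
grip_force: 30.0
```

Run:
```python
from fit import *
plan([(at(62),MAGR,1)],.4)
look(['blue_cassette','mag_seat'],'scene','s1.png');look(['blue_cassette','mag_seat','stand'],'top','t1.png')
a=cv2.imread('pics/s1.png')[200:350,330:480];b=cv2.imread('pics/t1.png')[185:305,370:490]
cv2.imwrite('pics/c3.png',np.clip(np.hstack([cv2.resize(x,(400,400),interpolation=cv2.INTER_CUBIC) for x in(a,b)])*1.5,0,255).astype('uint8'))
```

```text
now [482.5 -11.5 164.7] [179.4  27.5 175.1] 0.651 [ 0.6 -0.2 -0.4] 5.975
[[[-0.034, -0.08, -0.006, 0.005, -0.014, 0.003, 0.4]]]
end [487.7 -32.  169.8]
scene place_of blue_cassette 0.7 [496.8  -9.5 153.5] [384. 251.]
scene place_of blue_cassette 0.57 [547.2 150.7   2.2] [344. 268.]
scene search_frame blue_cassette 0.72 [461.5 -20.2 152.2] [376. 260.]
scene search_frame blue_cassette 0.68 [535.6 146.9  18.6] [342. 265.]
scene place_of mag_seat 0.59 [517.4 -35.4 119.2] [400. 267.]
scene place_of mag_seat 0.58 [488.  -12.8 158.1] [383. 251.]
scene search_frame mag_seat 0.85 [536.1 -49.8  96.8] [411. 276.]
top place_of blue_cassette 0.84 [490.3 -15.7 142.6] [432. 264.]
top place_of blue_cassette 0.68 [546.9 152.    2.6] [338. 243.]
top search_frame blue_cassette 0.83 [544.9 153.6  15.6] [337. 243.]
top search_frame blue_cassette 0.66 [506.  -16.2 167.4] [435. 254.]
top place_of mag_seat 0.66 [513.9 -29.1 116.2] [436. 252.]
top search_frame mag_seat 0.76 [559.  -28.1 125. ] [435. 228.]
top place_of stand 0.73 [545.9 -37.8   3.1] [428. 243.]
top search_frame stand 0.61 [568.7 -16.7  79. ] [424. 227.]
```

View pics/c3.png

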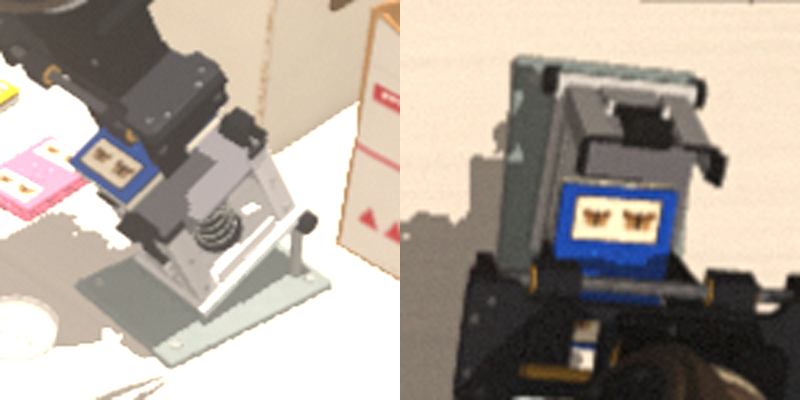

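```bash
sed -i "s/518.5,-35,116/518,-34.5,116/" fit.py
cat >> fit.py <<'E'
def inmag():
    s=env.state();print('tcp in mag',((np.array(s['eef_pos'])-M[0])@M[1]).round(1),'F mag',(np.array(s['ft_force'])@M[1]).round(1),
     'rot err deg',np.degrees((R.from_matrix(MAGR).inv()*R.from_euler('xyz',s['tcp_rot'])).as_rotvec()).round(1),'op',round(float(s['opening']),3),'t',s['t'])
E
python3 - <<'E'
from fit import *
inmag();plan([(at(62),MAGR,3)],.4)
E
```

```text
tcp in mag [-7.6 18.4 61.9] F mag [-0.3 -0.8  0.4] rot err deg [-0.8  2.4 -0.5] op 0.65 t 6.575
now [482.4 -12.6 165.8] [179.5  27.6 175.1] 0.65 [-0.5 -0.8  0.2] 6.575
[[[-0.01, -0.025, -0.001, 0.001, -0.004, 0.001, 0.4], [-0.01, -0.024, -0.001, 0.002, -0.005, 0.001, 0.4], [-0.01, -0.025, -0.0, 0.001, -0.004, 0.001, 0.4]]]
end [487.2 -31.6 169.7]
```

{"fn": "drive_tool", "kwargs": {"rows": [[[-0.01,-0.025,-0.001,0.001,-0.004,0.001,0.4],[-0.01,-0.024,-0.001,0.002,-0.005,0.001,0.4],[-0.01,-0.025,0,0.001,-0.004,0.001,0.4],[0,0,0,0,0,0,0.4]]]}}

```text
t: 7.08
eef_pos: [487.1, -31.9, 169.6]
tcp_rot: [3.14, 0.523, 3.044]
ft_force: [-0.3, -0.3, -0.5]
opening: 0.65
grip_force: 30.0
```

Run:
```python
from fit import *
inmag();plan([(at(40),MAGR,5)],.4)
```

```text
tcp in mag [-0.  -0.4 61.9] F mag [-0.4 -0.4 -0.3] rot err deg [-0.1  0.1  0.1] op 0.65 t 7.075
now [487.1 -31.9 169.6] [179.9  29.9 174.4] 0.65 [-0.3 -0.3 -0.5] 7.075
[[[-0.0, 0.0, 0.017, 0.0, -0.0, -0.0, 0.4], [-0.0, 0.001, 0.018, 0.0, -0.0, -0.0, 0.4], [-0.0, -0.0, 0.017, 0.0, -0.0, -0.0, 0.4], [-0.0, 0.0, 0.018, 0.0, -0.0, -0.0, 0.4], [-0.0, 0.0, 0.017, 0.0, -0.0, -0.0, 0.4]]]
end [498.  -32.7 150.7]
```

{"fn": "drive_tool", "kwargs": {"rows": [[[0,0,0.018,0,0,0,0.4],[0,0,0.018,0,0,0,0.4],[0,0,0.018,0,0,0,0.4],[0,0,0.018,0,0,0,0.4],[0,0,0.016,0,0,0,0.4]]]}}

```text
t: 7.7
eef_pos: [500.8, -30.9, 156.6]
tcp_rot: [-3.139, 0.513, 3.044]
ft_force: [0.4, -1.0, -1.1]
opening: 0.65
grip_force: 30.0
```

{"fn": "drive_tool", "kwargs": {"rows": [[[0,0,0.01,0,0,0,0.4],[0,0,0.01,0,0,0,0.4],[0,0,0.01,0,0,0,0.4],[0,0,0,0,0,0,0.4]]]}}

```text
t: 8.2
eef_pos: [503.3, -30.1, 151.3]
tcp_rot: [-3.14, 0.505, 3.043]
ft_force: [-10.1, 1.1, -2.5]
opening: 0.651
grip_force: 30.0
```

Run:
```python
from fit import *
inmag()
```

```text
tcp in mag [ 4.6  3.  38.1] F mag [-10.1   0.1   2.9] rot err deg [0.2 1.  0.1] op 0.651 t 8.2
```

Run:
```python
from fit import *
inmag();s=env.state();print(s['joints'].round(3),s['qvel'].round(3),s['tau'].round(1),s['moment'].round(2))
```

```text
tcp in mag [ 4.6  3.  38.1] F mag [-10.1   0.1   2.9] rot err deg [0.2 1.  0.1] op 0.651 t 8.2
[-0.22   0.352  2.251  1.008  0.068 -2.684] [-0.    -0.003  0.001 -0.     0.    -0.001] [  0.1 -41.7 -21.3  -0.   -1.7  -0.3] [ 0.21  1.98 -0.23]
```

j6 (−2.684) and j5 (0.068) are at their limits: a wrist singularity in this half-turn of the grasp. I withdraw, and will come back with the tool turned by half (cassette is symmetric), after fitting a kinematic model.

{"fn": "drive_tool", "kwargs": {"rows": [[[0,0,-0.04,0,0,0,0.4],[0,0,-0.06,0,0,0,0.4],[0,0,-0.1,0,0,0,0.4],[0,0,-0.1,0,0,0,0.4]]]}}

```text
t: 8.7
eef_pos: [468.4, -27.0, 218.5]
tcp_rot: [-3.138, 0.509, 3.044]
ft_force: [1.2, -0.1, -0.6]
opening: 0.651
grip_force: 30.0
```

```bash
cat > log.py <<'E'
from fit import *
import json
s=env.state()
open('st.jsonl','a').write(json.dumps([list(s['joints']),list(s['eef_pos']),list(s['tcp_rot'])])+'\n')
print(s['joints'].round(3));inmag()
E
python3 - <<'E'
import log
from fit import *
plan([(np.array([440,60,240]),down(178),5)],.4)
E
```

```text
[-0.232  0.169  2.245  0.274  0.229 -1.956]
tcp in mag [  7.9   2.7 113.8] F mag [ 0.7 -0.  -1.1] rot err deg [0.3 0.8 0.1] op 0.651 t 8.7
now [468.4 -27.  218.5] [-179.8   29.2  174.4] 0.651 [ 1.2 -0.1 -0.6] 8.7
[[[0.017, 0.067, -0.03, -0.001, 0.032, -0.004, 0.4], [0.02, 0.067, -0.027, -0.001, 0.032, -0.004, 0.4], [0.021, 0.068, -0.025, -0.001, 0.033, -0.004, 0.4], [0.023, 0.068, -0.023, -0.002, 0.032, -0.004, 0.4], [0.024, 0.068, -0.02, -0.001, 0.033, -0.004, 0.4]]]
end [439.9  59.9 239.9]
```

{"fn": "drive_tool", "kwargs": {"rows": [[[0.017,0.067,-0.03,-0.001,0.032,-0.004,0.4],[0.02,0.067,-0.027,-0.001,0.032,-0.004,0.4],[0.021,0.068,-0.025,-0.001,0.033,-0.004,0.4],[0.023,0.068,-0.023,-0.002,0.032,-0.004,0.4],[0.024,0.068,-0.02,-0.001,0.033,-0.004,0.4]]]}}

```text
t: 9.32
eef_pos: [440.2, 60.5, 239.9]
tcp_rot: [-3.141, -0.002, 3.107]
ft_force: [-0.3, -0.0, -0.4]
opening: 0.653
grip_force: 30.0
```

```bash
cat > kin.py <<'E'
from fit import *
from scipy.optimize import least_squares
import json
# chain: Rz(j1) Ry(j2) Ry(j3) Rz(j4) Ry(j5) Rz(j6); params: shoulder(r0,z0), L1, elbow offset e, L2, L3, lateral y
def fk(q,v):
    r0,z0,L1,e,L2,L3,lat=v
    A=R.from_euler('z',q[0]);p=A.apply([r0,lat,z0])
    A=A*R.from_euler('y',q[1]);p=p+A.apply([0,0,L1])
    A=A*R.from_euler('y',q[2]);p=p+A.apply([e,0,L2])
    A=A*R.from_euler('z',S[0]*q[3])*R.from_euler('y',q[4]);p=p+A.apply([0,0,L3])
    A=A*R.from_euler('z',S[1]*q[5]+S[2])
    return p,A
S=[1,1,-np.pi/2]
E
python3 - <<'E'
import log, itertools
import kin
from kin import *
D=[json.loads(l) for l in open('st.jsonl')]
D.append([[1.17442665,.491570442,1.55947395,2.5e-5,1.09167429,-.105611],[179.066,598.562,233.05],[-3.14047,-.00014,2.85082]])
D.append([[-.22,.352,2.251,1.008,.068,-2.684],[503.3,-30.1,151.3],[-3.14,.505,3.043]])
best=[]
for S in itertools.product([1,-1],[1,-1],[-np.pi/2,np.pi/2,0,np.pi]):
    kin.S=list(S)
    def f(v):
        o=[]
        for q,p,r in D:
            P,A=fk(q,v);o+=list(P-p)+list(200*(R.from_euler('xyz',r).inv()*A).as_rotvec())
        return o
    r=least_squares(f,[0,300,400,0,400,250,66]);best.append((r.cost,S,r.x.round(1),np.round(r.fun,1)))
best.sort(key=lambda b:b[0]);print(best[0]);print(best[1][0])
E
```

```text
[-1.200e-02  2.270e-01  1.969e+00 -1.000e-03  9.470e-01 -1.548e+00]
tcp in mag [-13.   87.1 150.6] F mag [-0.4 -0.  -0.2] rot err deg [-0.9 30.1 -3.5] op 0.653 t 9.325
(np.float64(0.005862067861674334), (1, 1, 1.5707963267948966), array([-1.000e-01,  1.963e+02,  5.870e+02,  4.290e+01,  4.109e+02,
        2.528e+02,  6.590e+01]), array([ 0. ,  0. , -0. ,  0. ,  0. ,  0. , -0. ,  0. ,  0. , -0. ,  0. ,
       -0. , -0. ,  0. , -0. , -0. ,  0. , -0. , -0. , -0. ,  0. , -0.1,
       -0.1,  0. ]))
87700.19078505375
```

Model fits exactly. Now check both grasp halves along the insertion line.

```bash
cat >> kin.py <<'E'
S[:]=[1,1,np.pi/2]
V=np.array([-.1,196.3,587,42.9,410.9,252.8,65.9])
LO=np.array([-3.1,-.84,.05,-1.13,.06,-2.69]);HI=np.array([3.1,2.19,2.79,4.28,2.93,2.69])
def ik(p,Rt,q0):
    def f(q):
        P,A=fk(q,V);return np.r_[P-p,300*(R.from_matrix(Rt).inv()*A).as_rotvec()]
    r=least_squares(f,np.clip(q0,LO+1e-3,HI-1e-3),bounds=(LO,HI),xtol=1e-12,ftol=1e-12);return r.x,np.abs(r.fun).max()
MAGF=MAGR@np.diag([-1,-1,1.])
E
python3 - <<'E'
from kin import *
for name,Rt in(('half0',MAGR),('half1',MAGF)):
  for q0 in([-.2,.2,2.2,.3,.3,.8],[-.2,.2,2.2,3,.3,.0],[-.2,.2,2.2,2.,.3,-1.5],[-.2,.2,2.2,.3,.3,-2]):
    q=np.array(q0);print(name)
    for z in(110,60,40,30,20,10,0,-3):
        q,e=ik(at(z),Rt,q);print(z,q.round(3),round(e,2))
E
```

```text
half0
110 [-0.247  0.176  2.275  0.415  0.188 -2.11 ] 0.0
60 [-0.236  0.3    2.277  0.999  0.083 -2.69 ] 0.05
40 [-0.224  0.344  2.259  1.009  0.065 -2.69 ] 4.92
30 [-0.22   0.365  2.248  1.012  0.06  -2.69 ] 7.46
20 [-0.219  0.386  2.237  1.013  0.06  -2.69 ] 10.22
10 [-0.218  0.407  2.225  1.014  0.06  -2.69 ] 12.91
0 [-0.217  0.427  2.213  1.014  0.06  -2.69 ] 15.51
-3 [-0.216  0.434  2.21   1.015  0.06  -2.69 ] 16.28
half0
110 [-0.234  0.209  2.352  1.904  0.06   2.69 ] 23.66
60 [-0.231  0.312  2.303  1.906  0.064  2.69 ] 8.15
40 [-0.231  0.353  2.283  1.905  0.069  2.69 ] 2.61
30 [-0.231  0.374  2.272  1.911  0.071  2.683] 0.0
20 [-0.229  0.398  2.269  2.169  0.08   2.427] 0.0
10 [-0.227  0.422  2.265  2.359  0.093  2.238] 0.0
0 [-0.226  0.446  2.261  2.495  0.107  2.102] 0.0
-3 [-0.225  0.454  2.26   2.528  0.112  2.07 ] 0.0
half0
110 [-0.247  0.176  2.275  0.415  0.188 -2.11 ] 0.0
60 [-0.236  0.3    2.277  0.999  0.083 -2.69 ] 0.05
40 [-0.224  0.344  2.259  1.009  0.065 -2.69 ] 4.92
30 [-0.22   0.365  2.248  1.012  0.06  -2.69 ] 7.46
20 [-0.219  0.386  2.237  1.013  0.06  -2.6
[... 1572 characters left out ...]
144] 0.0
30 [-0.231  0.374  2.272  1.911  0.071 -0.458] 0.0
20 [-0.229  0.398  2.269  2.169  0.08  -0.715] 0.0
10 [-0.227  0.422  2.265  2.359  0.093 -0.904] 0.0
0 [-0.226  0.446  2.261  2.495  0.107 -1.039] 0.0
-3 [-0.225  0.454  2.26   2.528  0.112 -1.072] 0.0
half1
110 [ 0.328  0.246  2.284 -1.13   0.526 -2.69 ] 160.55
60 [ 0.281  0.349  2.234 -1.13   0.488 -2.69 ] 167.74
40 [ 0.265  0.389  2.212 -1.13   0.476 -2.69 ] 170.36
30 [ 0.257  0.41   2.2   -1.13   0.47  -2.69 ] 171.62
20 [ 0.249  0.43   2.189 -1.13   0.464 -2.69 ] 172.85
10 [ 0.242  0.45   2.177 -1.13   0.459 -2.69 ] 174.06
0 [ 0.235  0.471  2.165 -1.13   0.453 -2.69 ] 175.23
-3 [ 0.233  0.477  2.161 -1.13   0.452 -2.69 ] 175.58
```

{"fn": "drive_tool", "kwargs": {"rows": [[[0,0,0,0,0,0.056,0.4],[0,0,0,0,0,0.056,0.4],[0,0,0,0,0,0.056,0.4],[0,0,0,0,0,0.056,0.4],[0,0,0,0,0,0.056,0.4]]]}}

```text
t: 9.95
eef_pos: [440.4, 59.9, 239.4]
tcp_rot: [-3.141, 0.001, 2.221]
ft_force: [-0.4, 0.3, -0.9]
opening: 0.648
grip_force: 30.0
```

{"fn": "drive_tool", "kwargs": {"rows": [[[0,0,0,0,0,0.056,0.4],[0,0,0,0,0,0.056,0.4],[0,0,0,0,0,0.056,0.4],[0,0,0,0,0,0.056,0.4],[0,0,0,0,0,0.056,0.4]]]}}

```text
t: 10.58
eef_pos: [440.4, 59.9, 239.4]
tcp_rot: [3.141, 0.001, 1.342]
ft_force: [0.6, -0.8, -0.6]
opening: 0.654
grip_force: 30.0
```

{"fn": "drive_tool", "kwargs": {"rows": [[[0,0,0,0,0,0.056,0.4],[0,0,0,0,0,0.056,0.4],[0,0,0,0,0,0.056,0.4],[0,0,0,0,0,0.056,0.4],[0,0,0,0,0,0.056,0.4]]]}}

```text
t: 11.2
eef_pos: [440.4, 59.9, 239.4]
tcp_rot: [3.141, -0.0, 0.462]
ft_force: [-0.2, 0.2, -0.8]
opening: 0.648
grip_force: 30.0
```

{"fn": "drive_tool", "kwargs": {"rows": [[[0,0,0,0,0,0.056,0.4],[0,0,0,0,0,0.056,0.4],[0,0,0,0,0,0.056,0.4],[0,0,0,0,0,0,0.4]]]}}

```text
t: 11.7
eef_pos: [440.4, 60.0, 239.4]
tcp_rot: [3.141, -0.0, -0.059]
ft_force: [0.7, -0.2, -0.1]
opening: 0.649
grip_force: 30.0
```

```bash
sed -i 's/(R.from_matrix(MAGR).inv()/(R.from_matrix(MAGR@np.diag([-1,-1,1.])).inv()/' fit.py
python3 - <<'E'
from kin import *
inmag();print(env.state()['joints'].round(2));plan([(at(110),MAGF,10),(at(62),MAGF,5)],.4)
E
```

```text
tcp in mag [-13.   86.6 150.1] F mag [ 0.5 -0.1 -0.5] rot err deg [  0.5 -30.   -2.1] op 0.649 t 11.7
[-0.01  0.23  1.97 -0.    0.94  1.62]
now [440.4  60.  239.4] [180.   -0.   -3.4] 0.649 [ 0.7 -0.2 -0.1] 11.7
[[[0.011, 0.035, 0.011, -0.0, 0.017, 0.001, 0.4], [0.011, 0.035, 0.012, -0.0, 0.017, 0.001, 0.4], [0.01, 0.035, 0.013, -0.0, 0.017, 0.001, 0.4], [0.01, 0.035, 0.013, -0.0, 0.017, 0.001, 0.4], [0.009, 0.035, 0.013, -0.001, 0.016, 0.001, 0.4]]]
[[[0.008, 0.035, 0.014, -0.0, 0.017, 0.001, 0.4], [0.008, 0.035, 0.015, -0.001, 0.016, 0.001, 0.4], [0.007, 0.035, 0.014, -0.0, 0.017, 0.001, 0.4], [0.006, 0.034, 0.016, -0.001, 0.016, 0.002, 0.4], [0.006, 0.035, 0.016, -0.0, 0.017, 0.001, 0.4]]]
[[[0.0, 0.0, 0.038, -0.0, -0.0, 0.0, 0.4], [0.0, 0.0, 0.039, -0.0, -0.0, 0.0, 0.4], [0.0, 0.0, 0.038, -0.0, -0.0, 0.0, 0.4], [0.0, 0.0, 0.038, -0.0, -0.0, 0.0, 0.4], [0.0, 0.0, 0.039, -0.0, -0.0, 0.0, 0.4]]]
end [487.2 -31.5 169.6]
```

{"fn": "drive_tool", "kwargs": {"rows": [[[0.011,0.035,0.011,0,0.017,0.001,0.4],[0.011,0.035,0.012,0,0.017,0.001,0.4],[0.01,0.035,0.013,0,0.017,0.001,0.4],[0.01,0.035,0.013,0,0.017,0.001,0.4],[0.009,0.035,0.013,-0.001,0.016,0.001,0.4]]]}}

```text
t: 12.32
eef_pos: [451.8, 15.1, 225.4]
tcp_rot: [3.138, -0.266, -0.071]
ft_force: [0.2, 0.7, -0.7]
opening: 0.654
grip_force: 30.0
```

{"fn": "drive_tool", "kwargs": {"rows": [[[0.008,0.035,0.014,0,0.017,0.001,0.4],[0.008,0.035,0.015,-0.001,0.016,0.001,0.4],[0.007,0.035,0.014,0,0.017,0.001,0.4],[0.006,0.034,0.016,-0.001,0.016,0.002,0.4],[0.006,0.035,0.016,0,0.017,0.001,0.4]]]}}

```text
t: 12.95
eef_pos: [463.1, -29.7, 211.1]
tcp_rot: [3.138, -0.527, -0.09]
ft_force: [0.8, 0.6, -0.7]
opening: 0.651
grip_force: 30.0
```

{"fn": "drive_tool", "kwargs": {"rows": [[[0,0,0.038,0,0,0,0.4],[0,0,0.039,0,0,0,0.4],[0,0,0.038,0,0,0,0.4],[0,0,0.038,0,0,0,0.4],[0,0,0,0,0,0,0.4]]]}}

```text
t: 13.58
eef_pos: [482.2, -31.1, 177.5]
tcp_rot: [3.14, -0.524, -0.092]
ft_force: [-0.1, 0.7, -0.1]
opening: 0.653
grip_force: 30.0
```

Run:
```python
from kin import *
inmag();print(env.state()['joints'].round(2));plan([(at(38),MAGF,10)],.4)
```

```text
tcp in mag [-0.4 -0.  71.3] F mag [-0.2  0.7  0. ] rot err deg [ 0.   0.  -0.2] op 0.653 t 13.575
[-0.24  0.27  2.28  0.79  0.1   0.65]
now [482.2 -31.1 177.5] [179.9 -30.   -5.3] 0.653 [-0.1  0.7 -0.1] 13.575
[[[0.0, -0.0, 0.013, -0.0, -0.0, 0.0, 0.4], [0.0, -0.0, 0.014, -0.0, -0.0, 0.0, 0.4], [0.0, -0.0, 0.013, -0.0, -0.0, 0.0, 0.4], [0.001, -0.0, 0.013, -0.0, -0.0, 0.0, 0.4], [-0.0, -0.0, 0.014, -0.0, -0.0, 0.0, 0.4]]]
[[[-0.0, -0.0, 0.013, -0.0, -0.0, 0.0, 0.4], [0.0, -0.0, 0.013, -0.0, -0.0, 0.0, 0.4], [0.0, -0.0, 0.014, -0.0, -0.0, 0.0, 0.4], [0.0, -0.0, 0.013, -0.0, -0.0, 0.001, 0.4], [0.001, -0.0, 0.013, -0.0, -0.0, 0.0, 0.4]]]
end [499.2 -32.7 149. ]
```

{"fn": "drive_tool", "kwargs": {"rows": [[[0,0,0.013,0,0,0,0.4],[0,0,0.014,0,0,0,0.4],[0,0,0.013,0,0,0,0.4],[0,0,0.013,0,0,0,0.4],[0,0,0.014,0,0,0,0.4]]]}}

```text
t: 14.2
eef_pos: [490.6, -31.8, 163.9]
tcp_rot: [3.14, -0.526, -0.092]
ft_force: [0.1, -0.4, -1.2]
opening: 0.642
grip_force: 30.0
```

{"fn": "drive_tool", "kwargs": {"rows": [[[0,0,0.013,0,0,0,0.4],[0,0,0.013,0,0,0,0.4],[0,0,0.014,0,0,0,0.4],[0,0,0.013,0,0,0,0.4],[0,0,0.013,0,0,0,0.4]]]}}

```text
t: 14.82
eef_pos: [498.9, -32.6, 149.6]
tcp_rot: [3.14, -0.526, -0.092]
ft_force: [0.7, 0.3, -1.2]
opening: 0.649
grip_force: 30.0
```

Run:
```python
from kin import *
inmag();print(env.state()['joints'].round(2))
```

```text
tcp in mag [ 0.2  0.  38.7] F mag [ 0.   0.3 -1.4] rot err deg [ 0.   0.1 -0.2] op 0.649 t 14.825
[-0.23  0.35  2.27  1.68  0.07 -0.23]
```

{"fn": "drive_tool", "kwargs": {"rows": [[[0,0,0.008,0,0,0,0.4],[0,0,0.008,0,0,0,0.4],[0,0,0.008,0,0,0,0.4],[0,0,0.008,0,0,0,0.4],[0,0,0,0,0,0,0.4]]]}}

```text
t: 15.45
eef_pos: [503.1, -33.0, 142.8]
tcp_rot: [3.141, -0.526, -0.094]
ft_force: [1.3, -0.0, -0.1]
opening: 0.649
grip_force: 30.0
```

Run:
```python
from kin import *
inmag();print(env.state()['moment'].round(2))
```

```text
tcp in mag [ 0.4  0.  30.7] F mag [ 1.1  0.1 -0.7] rot err deg [ 0.   0.1 -0.1] op 0.649 t 15.45
[-0.09  0.21 -0.05]
```

{"fn": "drive_tool", "kwargs": {"rows": [[[0,0,0.008,0,0,0,0.4],[0,0,0.008,0,0,0,0.4],[0,0,0.008,0,0,0,0.4],[0,0,0.008,0,0,0,0.4],[0,0,0,0,0,0,0.4]]]}}

```text
t: 16.08
eef_pos: [507.1, -33.4, 135.9]
tcp_rot: [3.141, -0.526, -0.095]
ft_force: [0.6, -0.3, 1.3]
opening: 0.648
grip_force: 30.0
```

Run:
```python
from kin import *
inmag();print(env.state()['moment'].round(2))
```

```text
tcp in mag [ 0.4  0.  22.7] F mag [ 1.2 -0.2  0.8] rot err deg [ 0.   0.2 -0.1] op 0.648 t 16.075
[-0.08  0.11 -0.08]
```

{"fn": "drive_tool", "kwargs": {"rows": [[[0,0,0.008,0,0,0,0.4],[0,0,0.008,0,0,0,0.4],[0,0,0.008,0,0,0,0.4],[0,0,0.008,0,0,0,0.4],[0,0,0,0,0,0,0.4]]]}}

```text
t: 16.7
eef_pos: [511.1, -33.9, 129.0]
tcp_rot: [3.141, -0.526, -0.095]
ft_force: [1.3, -0.3, 3.0]
opening: 0.651
grip_force: 30.0
```

{"fn": "drive_tool", "kwargs": {"rows": [[[0,0,0.008,0,0,0,0.4],[0,0,0.008,0,0,0,0.4],[0,0,0.008,0,0,0,0.4],[0,0,0.008,0,0,0,0.4],[0,0,0,0,0,0,0.4]]]}}

```text
t: 17.32
eef_pos: [515.1, -34.3, 121.9]
tcp_rot: [3.141, -0.526, -0.095]
ft_force: [0.2, -1.0, 4.6]
opening: 0.649
grip_force: 30.0
```

Run:
```python
from kin import *
inmag();print(env.state()['moment'].round(2))
```

```text
tcp in mag [ 0.4 -0.1  6.6] F mag [ 2.5 -1.   3.9] rot err deg [ 0.   0.1 -0. ] op 0.649 t 17.325
[-0.31  0.01 -0.27]
```

{"fn": "drive_tool", "kwargs": {"rows": [[[0,0,0.008,0,0,0,0.4],[0,0,0.008,0,0,0,0.4],[0,0,0.008,0,0,0,0.4],[0,0,0.004,0,0,0,0.4],[0,0,0,0,0,0,0.4]]]}}

```text
t: 17.95
eef_pos: [518.5, -34.7, 115.8]
tcp_rot: [3.142, -0.526, -0.096]
ft_force: [0.7, -1.9, 4.8]
opening: 0.649
grip_force: 30.0
```

Run:
```python
from kin import *
inmag();print(env.state()['moment'].round(2))
look(['blue_cassette_lid','blue_cassette','mag_seat'],'scene','s2.png');look(['blue_cassette_lid'],'top','t2.png')
a=cv2.imread('pics/s2.png')[200:350,330:480];b=cv2.imread('pics/t2.png')[185:305,370:490]
cv2.imwrite('pics/c4.png',np.clip(np.hstack([cv2.resize(x,(400,400),interpolation=cv2.INTER_CUBIC) for x in(a,b)])*1.5,0,255).astype('uint8'))
```

```text
tcp in mag [ 0.4 -0.1 -0.5] F mag [ 3.2 -1.9  3.7] rot err deg [ 0.   0.1 -0. ] op 0.649 t 17.95
[-0.4  -0.01 -0.28]
scene place_of blue_cassette_lid 0.66 [520.5 -33.3 110.6] [400. 269.]
scene search_frame blue_cassette_lid 0.88 [502.  -40.7  95.1] [396. 281.]
scene search_frame blue_cassette_lid 0.8 [541.4 143.3  19.3] [345. 265.]
scene place_of blue_cassette 0.96 [547.9 149.1   4.8] [345. 268.]
scene place_of blue_cassette 0.78 [531.9 -36.5 104.4] [405. 270.]
scene search_frame blue_cassette 0.75 [502.4 -34.3 103.1] [394. 276.]
scene search_frame blue_cassette 0.74 [539.5 143.8  21.1] [344. 264.]
scene search_frame mag_seat 0.68 [526.8 -55.6  72.4] [409. 289.]
top place_of blue_cassette_lid 0.76 [517.7 -34.8 105.4] [437. 251.]
top place_of blue_cassette_lid 0.69 [542.9 151.   20.8] [339. 244.]
top search_frame blue_cassette_lid 0.97 [535.1 153.6  19.5] [337. 248.]
top search_frame blue_cassette_lid 0.67 [538.2 -39.7 117.8] [441. 240.]
```

View pics/c4.png

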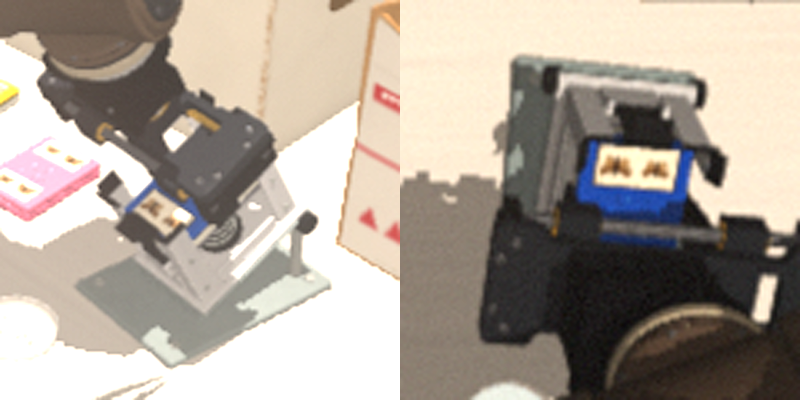

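{"fn": "drive_tool", "kwargs": {"rows": [[[0,0,0.006,0,0,0,0.4],[0,0,0,0,0,0,0.4],[0,0,0,0,0,0,0.85],[0,0,0,0,0,0,0.85],[0,0,0,0,0,0,0.85]]]}}

```text
t: 19.08
eef_pos: [518.7, -34.5, 114.0]
tcp_rot: [3.142, -0.524, -0.095]
ft_force: [1.2, -0.4, 0.7]
opening: 0.841
grip_force: 0.0
```

{"fn": "drive_tool", "kwargs": {"rows": [[[0,0,-0.03,0,0,0,0.85],[0,0,-0.03,0,0,0,0.85],[0,0,-0.03,0,0,0,0.85],[0,0,-0.03,0,0,0,0.85],[0,0,-0.03,0,0,0,0.85]]]}}

```text
t: 19.7
eef_pos: [500.0, -32.8, 146.7]
tcp_rot: [3.141, -0.525, -0.096]
ft_force: [0.0, -0.7, 0.0]
opening: 0.852
grip_force: 0.0
```

{"fn": "drive_tool", "kwargs": {"rows": [[[0,0,-0.03,0,0,0,0.85],[0,0,-0.05,0,0,0,0.85],[0,0,-0.07,0,0,0,0.85],[0,0,-0.07,0,0,0,0.85],[0,0,-0.07,0,0,0,0.85]]]}}

```text
t: 20.32
eef_pos: [469.4, -29.0, 200.6]
tcp_rot: [-3.138, -0.526, -0.095]
ft_force: [-0.5, -0.2, -0.6]
opening: 0.849
grip_force: 0.0
```

Run:
```python
from kin import *
inmag();print(env.state()['joints'].round(2))
look(['blue_cassette_lid'],'scene','s3.png');look(['blue_cassette_lid'],'top','t3.png')
a=cv2.imread('pics/s3.png')[225:325,355:455];b=cv2.imread('pics/t3.png')[195:295,385:485]
cv2.imwrite('pics/c5.png',np.clip(np.hstack([cv2.resize(x,(400,400),interpolation=cv2.INTER_CUBIC) for x in(a,b)])*1.5,0,255).astype('uint8'))
```

```text
tcp in mag [-0.   0.8 97.7] F mag [-0.7 -0.3 -0.3] rot err deg [ 0.2  0.1 -0. ] op 0.849 t 20.325
[-0.25  0.21  2.28  0.53  0.16  0.92]
scene place_of blue_cassette_lid 0.94 [547.2 151.1  15.3] [344. 264.]
scene place_of blue_cassette_lid 0.73 [519.  -33.8 114.8] [400. 268.]
scene search_frame blue_cassette_lid 0.8 [535.9 141.6  14.3] [343. 268.]
scene search_frame blue_cassette_lid 0.79 [517.7 -44.9 112.6] [403. 272.]
top place_of blue_cassette_lid 0.91 [539.5 155.2  20.8] [337. 246.]
top place_of blue_cassette_lid 0.78 [517.6 -32.  109.3] [436. 251.]
top search_frame blue_cassette_lid 0.9 [539.7 151.7  17.4] [338. 246.]
top search_frame blue_cassette_lid 0.67 [523.3 -34.8 111.6] [438. 248.]
```

View pics/c5.png

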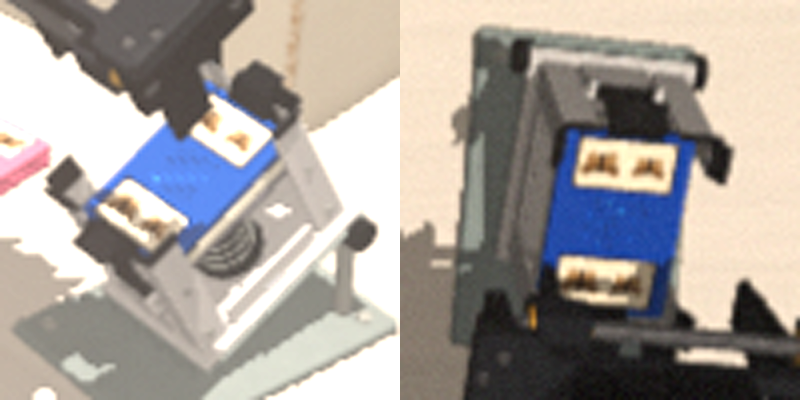

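Blue lid lies level with the catch plane (lid at ~z 0 in the magazine frame, catches over both ends). Now yellow at (572.5, 282), yaw 8.3°.

Run:
```python
from kin import *
for c in('top','scene'):
    p=env.read_camera(c);lid(p,'yellow',(574,282))
plan([(np.array([470,40,230]),down(0),5),(np.array([572.5,282,110]),down(8.3),10)],1.0)
```

```text
yellow [572.8 283.9] [96.5 62.3] yaw 8.2
yellow [572.1 279.8] [101.3  64.2] yaw 8.0
now [470.1 -29.  199.8] [-179.8  -30.1   -5.5] 0.848 [-0.1 -0.6 -0.2] 20.725
[[[0.008, -0.055, -0.023, 0.001, -0.033, -0.006, 1.0], [0.006, -0.055, -0.024, 0.001, -0.034, -0.006, 1.0], [0.004, -0.055, -0.024, 0.002, -0.033, -0.006, 1.0], [0.003, -0.055, -0.025, 0.001, -0.034, -0.006, 1.0], [0.002, -0.055, -0.024, 0.002, -0.033, -0.006, 1.0]]]
[[[0.041, -0.097, 0.048, -0.0, -0.0, -0.005, 1.0], [0.043, -0.096, 0.048, -0.0, -0.0, -0.005, 1.0], [0.044, -0.095, 0.048, -0.0, -0.0, -0.004, 1.0], [0.045, -0.095, 0.048, -0.0, -0.0, -0.005, 1.0], [0.047, -0.094, 0.049, -0.0, -0.0, -0.004, 1.0]]]
[[[0.048, -0.094, 0.048, -0.0, -0.0, -0.005, 1.0], [0.049, -0.092, 0.048, -0.0, -0.0, -0.004, 1.0], [0.051, -0.092, 0.048, -0.0, -0.0, -0.005, 1.0], [0.052, -0.092, 0.048, -0.0, -0.0, -0.004, 1.0], [0.053, -0.09, 0.048, -0.0, -0.0, -0.005, 1.0]]]
end [572.5 281.9 110. ]
```

{"fn": "drive_tool", "kwargs": {"rows": [[[0.008,-0.055,-0.023,0.001,-0.033,-0.006,1],[0.006,-0.055,-0.024,0.001,-0.034,-0.006,1],[0.004,-0.055,-0.024,0.002,-0.033,-0.006,1],[0.003,-0.055,-0.025,0.001,-0.034,-0.006,1],[0.002,-0.055,-0.024,0.002,-0.033,-0.006,1]]]}}

```text
t: 21.35
eef_pos: [470.0, 39.4, 229.0]
tcp_rot: [-3.13, -0.032, 0.004]
ft_force: [0.1, -1.2, 0.6]
opening: 1.001
grip_force: 0.0
```

{"fn": "drive_tool", "kwargs": {"rows": [[[0.041,-0.097,0.048,0,0,-0.005,1],[0.043,-0.096,0.048,0,0,-0.005,1],[0.044,-0.095,0.048,0,0,-0.004,1],[0.045,-0.095,0.048,0,0,-0.005,1],[0.047,-0.094,0.049,0,0,-0.004,1]]]}}

```text
t: 21.98
eef_pos: [523.3, 161.5, 170.8]
tcp_rot: [-3.133, -0.035, 0.076]
ft_force: [0.1, -0.4, -0.1]
opening: 1.004
grip_force: 0.0
```

{"fn": "drive_tool", "kwargs": {"rows": [[[0.048,-0.094,0.048,0,0,-0.005,1],[0.049,-0.092,0.048,0,0,-0.004,1],[0.051,-0.092,0.048,0,0,-0.005,1],[0.052,-0.092,0.048,0,0,-0.004,1],[0.053,-0.09,0.048,0,0,-0.005,1]]]}}

```text
t: 22.6
eef_pos: [576.2, 283.1, 113.7]
tcp_rot: [-3.136, -0.035, 0.149]
ft_force: [0.0, -0.4, 0.1]
opening: 0.998
grip_force: 0.0
```

Run:
```python
from kin import *
print(env.state()['joints'].round(2));plan([(np.array([572.5,282,21]),down(8.2),5)],1.0)
```

```text
[ 0.35  0.64  1.65 -0.    0.82  1.78]
now [576.2 283.1 113.7] [-179.7   -2.     8.5] 0.998 [ 0.  -0.4  0.1] 22.6
[[[-0.006, 0.001, 0.074, -0.0, -0.002, 0.0, 1.0], [-0.005, 0.001, 0.074, -0.0, -0.002, 0.0, 1.0], [-0.005, 0.001, 0.074, -0.001, -0.002, 0.001, 1.0], [-0.004, 0.0, 0.074, -0.0, -0.003, 0.0, 1.0], [-0.003, 0.001, 0.074, -0.001, -0.002, 0.001, 1.0]]]
end [572.6 282.   21.1]
```

{"fn": "drive_tool", "kwargs": {"rows": [[[-0.006,0.001,0.074,0,-0.002,0,1],[-0.005,0.001,0.074,0,-0.002,0,1],[-0.005,0.001,0.074,-0.001,-0.002,0.001,1],[-0.004,0,0.074,0,-0.003,0,1],[-0.003,0.001,0.07,-0.001,-0.002,0.001,1]]]}}

```text
t: 23.22
eef_pos: [572.6, 280.5, 22.3]
tcp_rot: [3.14, -0.002, 0.141]
ft_force: [1.0, 0.3, 0.3]
opening: 1.003
grip_force: 0.0
```

Run:
```python
from kin import *
plan([(np.array([572.5,282,21]),down(8.2),1)],1.0)
```

```text
now [572.6 280.5  22.3] [ 1.799e+02 -1.000e-01  8.100e+00] 1.003 [1.  0.3 0.3] 23.225
[[[0.0, -0.006, 0.005, 0.0, -0.001, -0.001, 1.0]]]
end [572.4 281.9  21. ]
```

Good; close, lift.

{"fn": "drive_tool", "kwargs": {"rows": [[[0,-0.003,0.004,0,0,0,1],[0,0,0,0,0,0,0.6],[0,0,0,0,0,0,0.4],[0,0,0,0,0,0,0.4],[0,0,0,0,0,0,0.4]]]}}

```text
t: 23.85
eef_pos: [572.7, 281.6, 22.9]
tcp_rot: [3.141, -0.003, 0.141]
ft_force: [-0.9, 0.4, 2.4]
opening: 0.648
grip_force: 30.0
```

{"fn": "drive_tool", "kwargs": {"rows": [[[0,0,0,0,0,0,0.4],[0,0,-0.1,0,0,0,0.4],[0,0,-0.2,0,0,0,0.4],[0,0,-0.2,0,0,0,0.4],[0,0,-0.2,0,0,0,0.4]]]}}

```text
t: 24.48
eef_pos: [571.9, 281.5, 199.0]
tcp_rot: [3.14, -0.002, 0.141]
ft_force: [0.2, -0.0, -1.0]
opening: 0.648
grip_force: 30.0
```

Run:
```python
from kin import *
plan([(np.array([472,60,235]),down(0),7),(at(110),MAGF,8),(at(72),MAGF,5)],.4)
```

```text
now [571.9 281.5 199. ] [ 1.799e+02 -1.000e-01  8.100e+00] 0.648 [ 0.2 -0.  -1. ] 24.475
[[[-0.074, 0.117, -0.021, 0.0, -0.0, 0.006, 0.4], [-0.072, 0.119, -0.02, 0.0, -0.0, 0.007, 0.4], [-0.07, 0.12, -0.021, 0.0, -0.0, 0.006, 0.4], [-0.067, 0.122, -0.02, 0.0, -0.0, 0.007, 0.4], [-0.064, 0.123, -0.021, 0.0, -0.0, 0.006, 0.4]]]
[[[-0.063, 0.124, -0.02, 0.0, -0.0, 0.007, 0.4], [-0.059, 0.125, -0.021, 0.0, -0.001, 0.006, 0.4], [-0.004, 0.045, 0.012, -0.001, 0.021, 0.004, 0.4], [-0.005, 0.044, 0.012, -0.001, 0.021, 0.004, 0.4], [-0.005, 0.045, 0.011, -0.001, 0.021, 0.004, 0.4]]]
[[[-0.005, 0.045, 0.012, -0.001, 0.021, 0.004, 0.4], [-0.005, 0.044, 0.011, -0.001, 0.021, 0.004, 0.4], [-0.005, 0.045, 0.011, -0.001, 0.021, 0.003, 0.4], [-0.006, 0.045, 0.011, -0.001, 0.02, 0.004, 0.4], [-0.006, 0.045, 0.01, -0.0, 0.021, 0.003, 0.4]]]
[[[0.0, 0.0, 0.03, -0.0, -0.0, 0.0, 0.4], [0.0, 0.0, 0.031, -0.0, -0.0, 0.0, 0.4], [0.0, 0.0, 0.03, -0.0, -0.0, 0.0, 0.4], [0.0, 0.0, 0.031, -0.0, -0.0, 0.0, 0.4], [0.0, 0.0, 0.03, -0.0, -0.0, 0.0, 0.4]]]
end [482.1 -31.  178.4]
```

{"fn": "drive_tool", "kwargs": {"rows": [[[-0.074,0.117,-0.021,0,0,0.006,0.4],[-0.072,0.119,-0.02,0,0,0.007,0.4],[-0.07,0.12,-0.021,0,0,0.006,0.4],[-0.067,0.122,-0.02,0,0,0.007,0.4],[-0.064,0.123,-0.021,0,0,0.006,0.4]]]}}

```text
t: 25.1
eef_pos: [500.2, 122.4, 223.3]
tcp_rot: [3.141, -0.002, 0.04]
ft_force: [0.2, -0.6, -0.5]
opening: 0.648
grip_force: 30.0
```

{"fn": "drive_tool", "kwargs": {"rows": [[[-0.063,0.124,-0.02,0,0,0.007,0.4],[-0.059,0.125,-0.021,0,-0.001,0.006,0.4],[-0.004,0.045,0.012,-0.001,0.021,0.004,0.4],[-0.005,0.044,0.012,-0.001,0.021,0.004,0.4],[-0.005,0.045,0.011,-0.001,0.021,0.004,0.4]]]}}

```text
t: 25.72
eef_pos: [468.7, 26.3, 224.6]
tcp_rot: [3.135, -0.2, -0.038]
ft_force: [-0.3, 0.7, -0.2]
opening: 0.653
grip_force: 30.0
```

{"fn": "drive_tool", "kwargs": {"rows": [[[-0.005,0.045,0.012,-0.001,0.021,0.004,0.4],[-0.005,0.044,0.011,-0.001,0.021,0.004,0.4],[-0.005,0.045,0.011,-0.001,0.021,0.003,0.4],[-0.006,0.045,0.011,-0.001,0.02,0.004,0.4],[-0.006,0.045,0.01,0,0.021,0.003,0.4]]]}}

```text
t: 26.35
eef_pos: [463.1, -29.6, 209.8]
tcp_rot: [-3.141, -0.527, -0.096]
ft_force: [0.9, 0.9, -1.5]
opening: 0.652
grip_force: 30.0
```

Run:
```python
from kin import *
inmag();print(env.state()['joints'].round(2));plan([(at(72),MAGF,5)],.4)
```

```text
tcp in mag [ -0.8  -0.4 108.7] F mag [-0.   1.  -1.7] rot err deg [ 0.   0.2 -0. ] op 0.652 t 26.35
[-0.25  0.18  2.28  0.44  0.18  1.  ]
now [463.1 -29.6 209.8] [-180.   -30.2   -5.5] 0.652 [ 0.9  0.9 -1.5] 26.35
[[[0.001, -0.0, 0.029, -0.0, -0.0, 0.0, 0.4], [0.0, -0.001, 0.03, -0.0, -0.0, 0.0, 0.4], [0.001, 0.0, 0.029, -0.0, -0.0, 0.0, 0.4], [0.0, -0.0, 0.03, -0.0, -0.0, 0.0, 0.4], [0.001, -0.001, 0.029, -0.0, -0.001, 0.0, 0.4]]]
end [482.2 -31.  178.4]
```

{"fn": "drive_tool", "kwargs": {"rows": [[[0.001,0,0.03,0,0,0,0.4],[0.001,-0.001,0.03,0,0,0,0.4],[0.001,0,0.03,0,0,0,0.4],[0.001,0,0.03,0,0,0,0.4],[0,0,0.025,0,0,0,0.4]]]}}

```text
t: 26.98
eef_pos: [482.4, -30.7, 178.6]
tcp_rot: [-3.14, -0.524, -0.096]
ft_force: [1.0, -0.3, -0.3]
opening: 0.647
grip_force: 30.0
```

{"fn": "drive_tool", "kwargs": {"rows": [[[0,0,0.013,0,0,0,0.4],[0,0,0.014,0,0,0,0.4],[0,0,0.013,0,0,0,0.4],[0,0,0.013,0,0,0,0.4],[0,0,0.014,0,0,0,0.4]]]}}

```text
t: 27.6
eef_pos: [490.7, -31.4, 164.3]
tcp_rot: [-3.14, -0.525, -0.096]
ft_force: [0.2, 0.8, -0.7]
opening: 0.652
grip_force: 30.0
```

Run:
```python
from kin import *
inmag();plan([(at(42),MAGF,4)],.4)
```

```text
tcp in mag [ 0.4  0.4 55.5] F mag [-0.3  0.8 -0.6] rot err deg [ 0.1  0.1 -0. ] op 0.652 t 27.6
now [490.7 -31.4 164.3] [-179.9  -30.1   -5.5] 0.652 [ 0.2  0.8 -0.7] 27.6
[[[-0.0, 0.0, 0.014, -0.0, -0.0, 0.0, 0.4], [-0.001, 0.001, 0.013, -0.0, -0.0, 0.0, 0.4], [-0.0, 0.0, 0.014, -0.0, -0.0, 0.0, 0.4], [-0.0, 0.001, 0.013, -0.0, -0.0, 0.0, 0.4]]]
end [497.2 -32.5 152.5]
```

{"fn": "drive_tool", "kwargs": {"rows": [[[0,0.001,0.014,0,0,0,0.4],[0,0.001,0.013,0,0,0,0.4],[0,0,0.013,0,0,0,0.4],[0,0,0.013,0,0,0,0.4],[0,0,0.012,0,0,0,0.4]]]}}

```text
t: 28.22
eef_pos: [498.7, -32.7, 150.2]
tcp_rot: [-3.14, -0.524, -0.096]
ft_force: [1.0, 0.4, -0.8]
opening: 0.647
grip_force: 30.0
```

{"fn": "drive_tool", "kwargs": {"rows": [[[0,0,0.008,0,0,0,0.4],[0,0,0.008,0,0,0,0.4],[0,0,0.008,0,0,0,0.4],[0,0,0.008,0,0,0,0.4],[0,0,0,0,0,0,0.4]]]}}

```text
t: 28.85
eef_pos: [502.7, -33.1, 143.3]
tcp_rot: [-3.14, -0.524, -0.096]
ft_force: [-0.3, -0.1, 0.0]
opening: 0.649
grip_force: 30.0
```

Run:
```python
from kin import *
inmag();print(env.state()['moment'].round(2))
```

```text
tcp in mag [ 0.3 -0.  31.3] F mag [-0.2 -0.1  0.2] rot err deg [ 0.1  0.  -0. ] op 0.649 t 28.85
[-0.01  0.52  0.02]
```

{"fn": "drive_tool", "kwargs": {"rows": [[[0,0,0.008,0,0,0,0.4],[0,0,0.008,0,0,0,0.4],[0,0,0.008,0,0,0,0.4],[0,0,0.008,0,0,0,0.4],[0,0,0,0,0,0,0.4]]]}}

```text
t: 29.48
eef_pos: [506.7, -33.4, 136.5]
tcp_rot: [-3.14, -0.525, -0.096]
ft_force: [-0.6, -0.0, 1.8]
opening: 0.652
grip_force: 30.0
```

{"fn": "drive_tool", "kwargs": {"rows": [[[0,0,0.008,0,0,0,0.4],[0,0,0.008,0,0,0,0.4],[0,0,0.008,0,0,0,0.4],[0,0,0.008,0,0,0,0.4],[0,0,0,0,0,0,0.4]]]}}

```text
t: 30.1
eef_pos: [510.7, -33.9, 129.6]
tcp_rot: [-3.14, -0.525, -0.096]
ft_force: [-1.8, -0.4, 3.9]
opening: 0.65
grip_force: 30.0
```

Run:
```python
from kin import *
inmag();print(env.state()['moment'].round(2))
```

```text
tcp in mag [ 0.5 -0.1 15.5] F mag [ 0.5 -0.6  4.3] rot err deg [0.1 0.1 0. ] op 0.65 t 30.1
[-0.24  0.34 -0.14]
```

{"fn": "drive_tool", "kwargs": {"rows": [[[0,0,0.008,0,0,0,0.4],[0,0,0.008,0,0,0,0.4],[0,0,0.008,0,0,0,0.4],[0,0,0.008,0,0,0,0.4],[0,0,0.004,0,0,0,0.4]]]}}

```text
t: 30.72
eef_pos: [515.4, -34.3, 121.5]
tcp_rot: [-3.14, -0.524, -0.096]
ft_force: [-2.5, -0.6, 4.6]
opening: 0.647
grip_force: 30.0
```

{"fn": "drive_tool", "kwargs": {"rows": [[[0,0,0.008,0,0,0,0.4],[0,0,0.008,0,0,0,0.4],[0,0,0.008,0,0,0,0.4],[0,0,0.008,0,0,0,0.4],[0,0,0,0,0,0,0.4]]]}}

```text
t: 31.35
eef_pos: [519.2, -34.6, 114.7]
tcp_rot: [-3.14, -0.524, -0.096]
ft_force: [-2.2, -1.6, 4.2]
opening: 0.652
grip_force: 30.0
```

Run:
```python
from kin import *
inmag();print(env.state()['moment'].round(2))
look(['yellow_cassette_lid'],'scene');look(['yellow_cassette_lid'],'top')
```

```text
tcp in mag [ 0.4 -0.  -1.8] F mag [ 0.4 -1.8  4.6] rot err deg [0.1 0.1 0. ] op 0.652 t 31.35
[-0.45  0.32 -0.34]
scene place_of yellow_cassette_lid 0.9 [522.3 -39.  108.8] [402. 271.]
scene search_frame yellow_cassette_lid 0.81 [499.8 -39.7  98.2] [395. 280.]
scene search_frame yellow_cassette_lid 0.16 [472.  -30.7  89.4] [381. 287.]
top place_of yellow_cassette_lid 0.96 [524.3 -32.1 110.1] [436. 247.]
top search_frame yellow_cassette_lid 0.74 [537.6 -40.1 120.5] [441. 240.]
```

{"fn": "drive_tool", "kwargs": {"rows": [[[0,0,0,0,0,0,0.4],[0,0,0,0,0,0,0.85],[0,0,0,0,0,0,0.85],[0,0,0,0,0,0,0.85],[0,0,0,0,0,0,0.85]]]}}

```text
t: 32.28
eef_pos: [519.2, -34.5, 114.6]
tcp_rot: [-3.14, -0.524, -0.096]
ft_force: [0.3, 0.0, 0.1]
opening: 0.851
grip_force: 0.0
```

{"fn": "drive_tool", "kwargs": {"rows": [[[0,0,-0.03,0,0,0,0.85],[0,0,-0.03,0,0,0,0.85],[0,0,-0.03,0,0,0,0.85],[0,0,-0.03,0,0,0,0.85],[0,0,-0.03,0,0,0,0.85]]]}}

```text
t: 32.9
eef_pos: [500.3, -32.8, 147.4]
tcp_rot: [-3.14, -0.524, -0.096]
ft_force: [-1.0, -0.4, -0.3]
opening: 0.854
grip_force: 0.0
```

{"fn": "drive_tool", "kwargs": {"rows": [[[0,0,-0.04,0,0,0,0.85],[0,0,-0.07,0,0,0,0.85],[0,0,-0.1,0,0,0,0.85],[0,0,-0.15,0,0,0,0.85],[0,0,-0.15,0,0,0,0.85]]]}}

```text
t: 33.52
eef_pos: [454.0, -26.0, 231.3]
tcp_rot: [-3.127, -0.529, -0.095]
ft_force: [-0.4, 0.2, -0.0]
opening: 0.85
grip_force: 0.0
```

Run:
```python
from kin import *
inmag()
look(['yellow_cassette_lid','blue_cassette'],'scene','s4.png');look(['yellow_cassette_lid','small_dish','forceps','pin_bowl','blue_lid_jar'],'top','t4.png')
a=cv2.imread('pics/s4.png')[225:325,355:455];b=cv2.imread('pics/t4.png')[195:295,385:485]
cv2.imwrite('pics/c6.png',np.clip(np.hstack([cv2.resize(x,(400,400),interpolation=cv2.INTER_CUBIC) for x in(a,b)])*1.3,0,255).astype('uint8'))
```

```text
tcp in mag [  1.8   2.4 132.2] F mag [-0.4  0.2  0.2] rot err deg [ 0.9  0.3 -0. ] op 0.85 t 33.525
scene place_of yellow_cassette_lid 0.81 [517.8 -39.1 116.5] [401. 269.]
scene place_of yellow_cassette_lid 0.56 [527.1 -35.2 103.4] [402. 271.]
scene search_frame yellow_cassette_lid 0.63 [521.2 -43.9 117.9] [404. 269.]
scene search_frame yellow_cassette_lid 0.25 [530.4 -68.8  97. ] [416. 281.]
scene place_of blue_cassette 0.66 [547.9 151.    3.1] [344. 268.]
scene place_of blue_cassette 0.47 [534.5 -36.7  93.2] [405. 275.]
scene search_frame blue_cassette 0.72 [532.9 -69.  102.5] [417. 278.]
scene search_frame blue_cassette 0.65 [541.2 144.8  18.7] [344. 265.]
top place_of yellow_cassette_lid 0.62 [515.7 -31.1 119.2] [437. 251.]
top search_frame yellow_cassette_lid 0.88 [521.1 -33.5 120.6] [438. 248.]
top search_frame yellow_cassette_lid 0.33 [642.9 461.  133.7] [177. 187.]
top place_of small_dish 0.85 [ 3.973e+02  2.490e+01 -1.000e-01] [400. 314.]
top search_frame small_dish 0.72 [401.5  36.7   6.1] [394. 312.]
top place_of pin_bowl 0.92 [372.7 385.1  -0.5] [227. 327.]
top place_of pin_bowl 0.43 [546.3 -37.5   0.8] [427. 243.]
top search_frame pin_bowl 0.75 [371.3 388.2  37.9] [223. 329.]
top place_of blue_lid_jar 0.68 [6.517e+02 4.724e+02 3.000e-01] [188. 196.]
top search_frame blue_lid_jar 0.77 [643.6 461.9 132.3] [176. 186.]
```

View pics/c6.png

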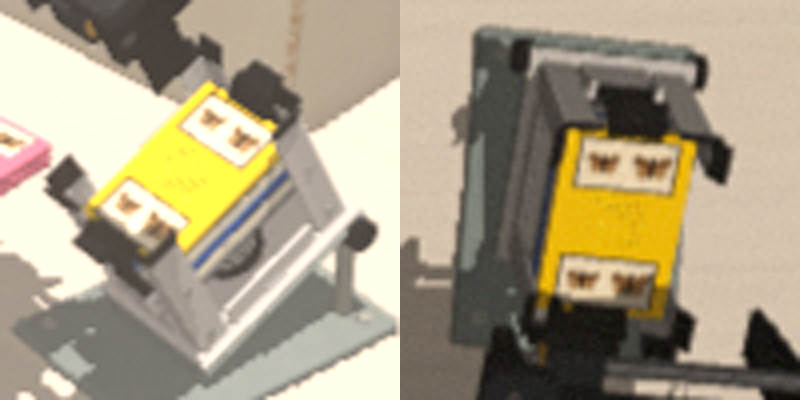

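Both crops show the yellow lid at the catch plane. Its ends lie under the upper catch (left crop ~(265,95)) and the lower catch (~(110,240)), and the blue cassette's edge shows directly beneath it. The small dish, pin bowl and jar read where they started; the forceps were not re-detected, but the arm never went near them.

```bash
python3 -c "
from cell import env
print(env.job_done())"
```

```text
the job is handed in; nothing more can be done
None
```

I loaded the blue cassette first and the yellow one on top of it, both held under the closed catches with the gripper clear, and handed the job in at about 34 s. The final network check put the pin bowl, jar and small dish where they started. It did not re-detect the forceps.

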